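# Try the inspection case's cover, free its catch if it is caught, and hold the cover open

## Task

The boards in the grey inspection case are to be photographed: open its hinged cover and hold it open. The case's worn catch does not always engage and this cannot be seen, so first tug the cover up by its bar handle without having moved the catch knob; if the catch holds the cover, let the cover down and slide the knob along to its stop to release it. Then raise the cover by the bar to about 45 degrees and finish while still holding the bar, because the cover falls shut when let go; leave the things standing round the case where they are.

Things in the scene. Friction and masses are not known exactly. Their poses are not given: they have to be found in the camera images.
- case: Grey fixed case, 202 mm deep (x), 240 wide (y), 60 high. Origin: middle of its underside; x points from the front (robot's side) to the rear hinge, y left, z up. Front part: solid rail, x -112 to -80 mm, top 56 mm above the bench. The cover's hook dips into it at y = -35 mm, where a hidden bolt may hold it. The bolt stays engaged or withdrawn as left: lowering the cover does not re-engage it.
- cover (a joint): Opening angle of the clear aluminium-framed cover (240 mm wide, 170 mm hinge to front edge, upper face at z 68 mm when shut, 0.35 kg +-30 %): 0 shut, grows as the front edge rises, at most 1.4 rad. If caught, it lifts only 0.02 to 0.03 rad (4 mm at the bar) and stops firmly; else it lifts freely, with a few N at the bar. It falls shut when let go.
- cover_hinge (a point): Point on the cover's hinge axis, at the middle of its rear edge, 64 mm above the bench; the axis runs along the case's y.
- bar (a point): Centre of the bar handle at the cover's front edge: round steel bar 10 mm thick, 90 mm long between two posts, along the case's y; 30 mm clear height from the cover's upper face to its axis. When shut it is 98 mm above the bench, 165 mm in front of the hinge axis and 34 mm above it. The hand may stay upright while the bar turns between the fingers.
- catch (a joint): Travel of the catch knob in m: 0 home (always so at the start, bolt engaged or not), 0.020 at its stop. It slides along the case's -y (to the right, away from the bar), which withdraws the hidden bolt for good. The push is 1 to 4 N; the knob has no spring and stays where it is left.
- catch_knob (a point): Centre of the black catch knob on top of the front rail, right of the bar: a block 16 mm in x, 12 mm in y, reaching from the rail's top (56 mm above the bench) to 77 mm; this point lies 67 mm above the bench.
- spool_mid (a point): Bystander: middle of a white solder spool, 56 mm across, 36 mm high, standing in front of the case, to the left.
- tape_mid (a point): Bystander: middle of a roll of green tape, 72 mm across, 18 mm high, lying in front of the case, to the right.
- jar_mid (a point): Bystander: middle of a small screw jar with a black lid, 43 mm across, 46 mm high, standing right of the case.
- cutters_mid (a point): Bystander: middle of a pair of side cutters, 120 mm long, 45 mm wide, 12 mm high, lying in front of the case.

How it is judged:
By the outcome, as a careful person would: the job done as asked, in the order asked, and still so for the second after the job is handed in, while the arm keeps its last pose, push and grip.
It also fails if it takes over 54 s, if anything falls off the work surface, if the arm or the gripper's body presses on something with over 40 N, if the wrist force passes 120 N, or if a joint passes its speed limit or range.

## Robot

A 6-joint arm with a two-finger parallel gripper is mounted at the origin on a cart in front of the work surface, level with it; the furniture and walls round the work are solid. World frame = base frame: x ahead of the robot, y to its left, z up, the work surface at z = 0. Lengths are in m, angles in rad, forces in N, time in s.
With the tool pointing down it reaches from about 0.325 to 0.775 m from the base axis. Payload 9.3 kg.
Tool frame: the origin (TCP) lies midway between the tips of the shut fingers; the grasp point (between the pads) lies 19 mm behind it; y points along the fingers, x is the direction in which the jaws open and shut, and the axes are right-handed (so a half turn about y gives the same grasp; the last joint's range is limited). The gripper opens to 85 mm and grips with 20 to 120 N. Pads are 22 mm wide; open, the fingers measure 114 mm over their backs; the gripper's body (76 mm by 85 mm) begins 54 mm behind the grasp point. The pads swing forward as they close: fully open they stand 13 mm farther back than shut.
Start: joints at [-1.348, 0.259, 0.021, 1.334, 0, 1.418], TCP at [0.202, -0.512, 0.231] pointing down, gripper open.
Joint ranges: [-3.04, 3.04], [-0.91, 1.82], [-1.04, 1.36], [-1.92, 1.95], [-1.52, 1.45], [-3.14, 3.14]. Speed limits (rad/s): [2.22, 2.22, 2.79, 3.14, 3.14, 3.14].

## Interface

Orientations are given as a unit quaternion [w, x, y, z].
In Python, from workcell import * gives the robot as it stands.
- The arm moves only by the shell command python3 -m crank 'ROWS'. ROWS is text: rows parted by semicolons, each of 7 numbers parted by spaces: the shift along the tool's x, y, z normalised to -1 to 1, where 1 is 0.8 m, then the turn, a rotation vector about the tool's x, y, z normalised to -1 to 1, where 1 is 30 degrees, then the opening, from -1 (shut) to 1 (fully open). In form: tx ty tz rx ry rz hand; .... A call has 1 to 8 rows; each row shifts and turns the commanded pose from where the row before left it, along the tool's axes as they then stand; what a row does not reach is not made up. A row lasts 1/8 s, in which the tool goes at most 62.5 mm and 10.7 degrees, less where a joint would pass 70% of its speed; a pose out of reach is approached as far as the arm can. A call with a number of a shift or a turn outside -1 to 1 is refused whole. A call with a gripper value outside its range is refused whole. The fingers move at their own pace and stop on an object; the grip force is fixed at half the most. Time passes only in rows, so rows that do not move let the fingers close. It gives the time, the measured TCP pose, the force and the opening at its end, in the units of the state.
- get_obs(): the state, without advancing time (a new reading comes with each control period).
- grab_frame(name): name is "scene" or "top" or "wrist"; returns a dict with "pixels" (384x512x3 uint8, red, green, blue), "z_map" (384x512 float32, m along the optical axis (not along the pixel's ray), 0 where there is no reading), "camera_matrix" (3x3 intrinsics, pixels), "R" (3x3) and "t" (3): a world point X has camera coordinates R X + t; the wrist camera has in their place "hand_eye" (4x4, takes a point from camera to tool coordinates, whose origin is the TCP and whose axes are the tool frame's). Camera axes: x right, y down, z forward; pixel columns grow to the right and rows downward; lengths in m; the calibration is good to about 2 mm. A picture is of the moment at which its call begins: read the wrist's pose just before it.
- hand_in(): hands the job in, once; it reports no verdict.
The state is a dict: "clock": time; "joints": joint angles; "qvel": joint speeds; "effort": joint torques, N m; "eef_pos": TCP position; "tool_rot": TCP orientation; "force": force on the tool from outside, world axes, zero at the start; "ft_torque": the same for the moment, N m; "finger_gap": finger opening in m.
Only numpy, scipy, OpenCV 4.12 (cv2) and the standard library are available. Lean on these libraries where they do the work, as an engineer would, in place of code of your own. Each camera call takes 0.05 s, during which the arm holds its last target.

## Working session

There is one attempt and no reset: what is moved stays moved. The work goes in short steps, Python scripts to look and compute and a shell command to move; the robot and the scene stay as the last step left them, time stands still between calls to the robot, and variables do not carry over. Pictures are saved under pics/ and viewed, and the job is handed in when it is done.

```bash
mkdir -p pics; ls; python3 - <<'E'
from workcell import *
import cv2,numpy as np
o=get_obs();print(o)
for n in("scene","top"):
    f=grab_frame(n);cv2.imwrite(f"pics/{n}0.png",f["pixels"][:,:,::-1]);np.savez(f"pics/{n}0.npz",**f)
    print(n,f["camera_matrix"],f["R"],f["t"])
E
```

```text
pics
{'clock': 0.0, 'joints': array([-1.34758194e+00,  2.59182958e-01,  2.07505829e-02,  1.33373191e+00,
        5.06169122e-06,  1.41818889e+00]), 'qvel': array([ 0.00037502, -0.00126719, -0.0007441 ,  0.00135574,  0.00103446,
        0.0002706 ]), 'effort': array([ 7.49378296e-05, -5.55641341e+01,  3.44528353e+01,  1.35510770e-02,
       -8.03548528e-05,  1.57836172e-05]), 'eef_pos': array([ 0.20179674, -0.51132139,  0.2306668 ]), 'tool_rot': array([ 0.58493269, -0.58427066,  0.39814736, -0.3974421 ]), 'force': array([ 0.02415235, -0.02413113, -0.34878473]), 'ft_torque': array([-0.01399175, -0.0167871 ,  0.00126358]), 'finger_gap': 0.08508890300662449}
scene [[409.50229193   0.         250.08324149]
 [  0.         409.50229193 192.54995315]
 [  0.           0.           1.        ]] [[-0.74159151 -0.67081707  0.00681838]
 [-0.48108001  0.52469768 -0.7023207 ]
 [ 0.46755113 -0.52411525 -0.71182803]] [0.40196369 0.32447549 0.653764  ]
top [[411.68573664   0.         253.12479049]
 [  0.         411.68573664 195.43183398]
 [  0.           0.           1.        ]] [[ 0.0235852  -0.99971829 -0.00266001]
 [-0.98936845 -0.02295893 -0.14360696]
 [ 0.14350543  0.00601873 -0.98963123]] [-0.02149835  0.54686789  0.90325043]
```

View pics/scene0.png

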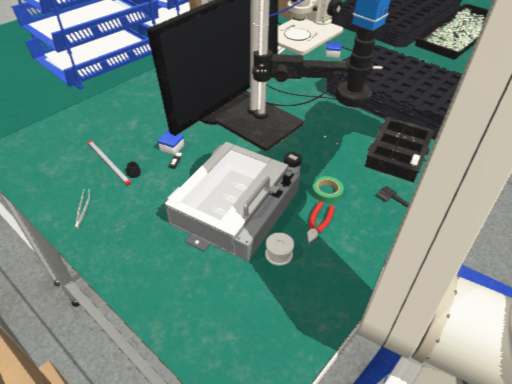

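View pics/top0.png

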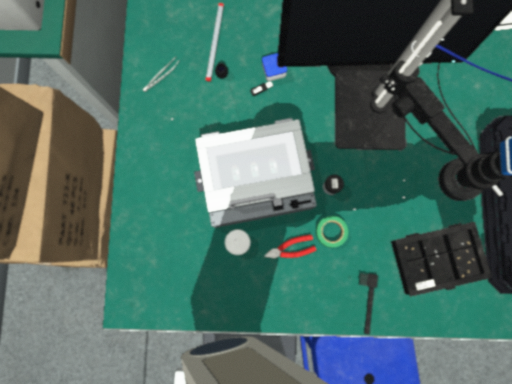

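Top view: the case is centred near (256,172), rotated slightly; the bar is near (265,200) and the knob near (298,203). I'll zoom in and build the point cloud.

```bash
cat > h.py <<'E'
import numpy as np,cv2
def cloud(f):
    z=f["z_map"];K=f["camera_matrix"];v,u=np.mgrid[:384,:512]
    P=np.stack([(u-K[0,2])/K[0,0]*z,(v-K[1,2])/K[1,1]*z,z],-1)
    return (P-f["t"])@f["R"]   # R^T(P-t)
def proj(f,X):
    c=f["R"]@np.asarray(X)+f["t"];p=f["camera_matrix"]@c;return p[:2]/p[2]
E
python3 - <<'E'
from h import *
for n,(a,b,c,d) in (("top",(180,340,110,270)),("scene",(160,350,140,270))):
    f=np.load(f"pics/{n}0.npz");im=f["pixels"][c:d,a:b,::-1]
    k=4 
    cv2.imwrite(f"pics/{n}0z.png",cv2.resize(im,None,fx=4,fy=4,interpolation=cv2.INTER_CUBIC))
f=np.load("pics/top0.npz");P=cloud(f)
z=P[...,2]
print("table z",np.median(z[100:300,130:180]))
h=np.clip(z/0.11,0,1)*255
cv2.imwrite("pics/topz.png",cv2.resize(cv2.applyColorMap(h[110:270,180:340].astype(np.uint8),cv2.COLORMAP_JET),None,fx=3.5,fy=3.5,interpolation=cv2.INTER_NEAREST))
E
```

```text
table z -0.0003593366989817397
```

View pics/top0z.png

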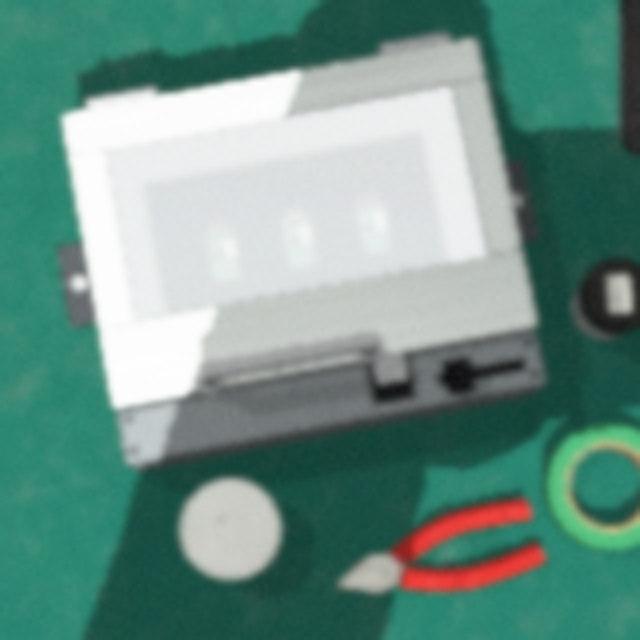

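View pics/scene0z.png

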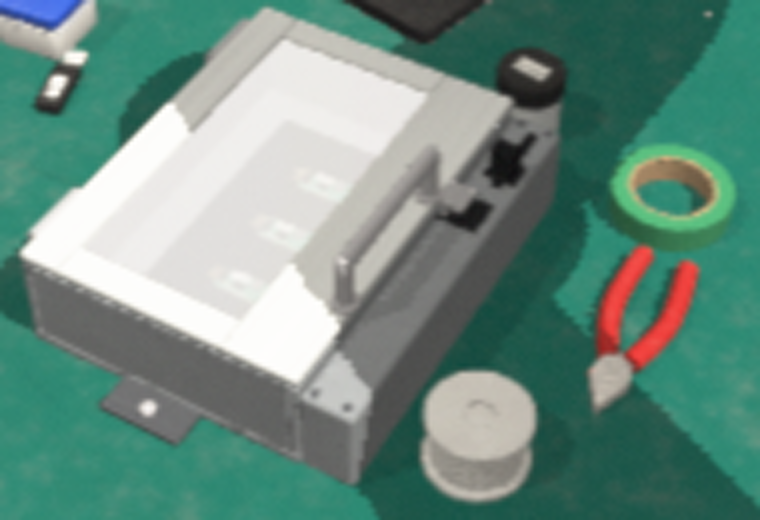

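View pics/topz.png

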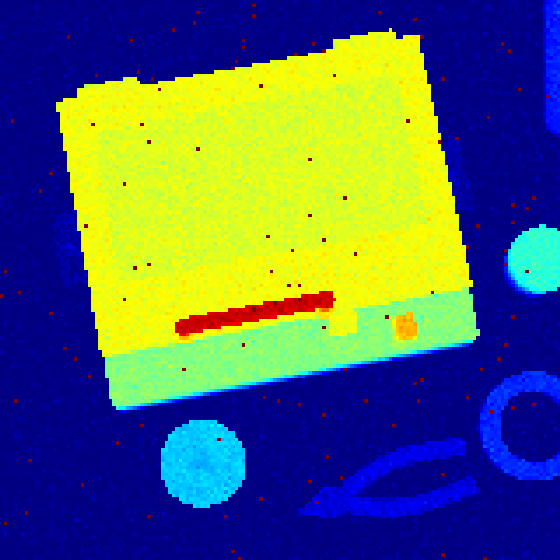

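Depth shows the bar (red, about (233–273,197–203)), knob (orange, about (296,203)), and the rail clearly.

```bash
python3 - <<'E'
from h import *
f=np.load("pics/top0.npz");P=cloud(f);z=P[...,2];m=np.zeros(z.shape,bool);m[110:270,180:340]=1
def sel(lo,hi,box): 
    a,b,c,d=box;k=np.zeros(z.shape,np.uint8);k[c:d,a:b]=((z>lo)&(z<hi))[c:d,a:b]
    n,l,s,_=cv2.connectedComponentsWithStats(k);i=1+s[1:,4].argmax();return P[l==i]
case=sel(.045,.085,(190,325,110,240))
r=cv2.minAreaRect((case[:,:2]*1000).astype(np.float32));print("case rect",r)
bar=sel(.09,.115,(220,285,185,215));b=cv2.minAreaRect((bar[:,:2]*1000).astype(np.float32));print("bar",b,bar.mean(0),np.percentile(bar[:,2],[5,50,95]))
kn=sel(.068,.085,(288,305,195,212));print("knob",kn.mean(0),len(kn),cv2.minAreaRect((kn[:,:2]*1000).astype(np.float32)))
cov=sel(.0625,.0735,(190,325,110,240));rc=cv2.minAreaRect((cov[:,:2]*1000).astype(np.float32));print("cover",rc)
# monitor etc above table near
k=(z>.1)&(np.hypot(*(P[...,:2]-case[:,:2].mean(0)).transpose(2,0,1))<.35)
print("tall", [ (P[v,u].round(3)) for v,u in np.argwhere(k)[::150]])
for nm,bx in(("spool",(222,255,228,258)),("cut",(262,318,232,262)),("tape",(314,350,215,250)),("jar",(322,346,172,196))):
    q=sel(.006,.06,bx);print(nm,q.mean(0),q.min(0),q.max(0))
E
```

```text
case rect ((601.8831787109375, -12.580825805664062), (210.44134521484375, 240.24969482421875), 12.184941291809082)
bar ((531.2521362304688, -7.852500915527344), (10.029565811157227, 98.34671783447266), 12.002873420715332) [ 0.53064692 -0.00710246  0.10163551] [0.09811122 0.10187314 0.10445349]
knob [ 0.52775561 -0.10160323  0.07599442] 43 ((527.9066772460938, -101.75379180908203), (15.371857643127441, 11.707901954650879), 14.59296703338623)
cover ((609.5254516601562, -10.916061401367188), (191.32994079589844, 240.3047637939453), 12.10195541381836)
tall [array([ 0.412, -0.014,  0.972]), array([ 0.878, -0.132,  0.273]), array([ 0.882, -0.204,  0.266]), array([ 0.875, -0.079,  0.267]), array([ 0.88 , -0.161,  0.259]), array([ 0.772, -0.304,  0.426]), array([ 0.875, -0.109,  0.255]), array([ 0.879, -0.176,  0.249]), array([ 0.769, -0.293,  0.422]), array([ 0.873, -0.087,  0.244]), array([ 0.877, -0.15 ,  0.238]), array([ 0.881, -0.215,  0.229]), array([ 0.412, -0.014,  0.972]), array([ 0.876, -0.142,  0.225]), array([ 0.778, -0.296,  0.388]), array([ 0.873, -0.102,  0.219]), array([ 0.87
[... 1472 characters left out ...]
 array([ 0.262, -0.077,  0.384]), array([ 0.257, -0.049,  0.386]), array([ 0.263, -0.08 ,  0.412]), array([ 0.249, -0.014,  0.383]), array([ 0.251, -0.026,  0.399]), array([ 0.252, -0.029,  0.411]), array([ 0.251, -0.024,  0.416])]
spool [0.44082636 0.02438174 0.0357258 ] [ 0.4135256  -0.00208574  0.02950413] [0.46777199 0.05047159 0.04133301]
cut [ 0.42986245 -0.10105113  0.01039909] [ 0.40867222 -0.15751286  0.0060685 ] [ 0.46152007 -0.0392964   0.01606714]
tape [ 0.47120883 -0.19315334  0.0175582 ] [ 0.43677878 -0.22801266  0.00620025] [ 0.50643506 -0.15748016  0.02365577]
jar [ 0.57695254 -0.19221375  0.04285095] [ 0.55744907 -0.21361419  0.00624869] [ 0.60108008 -0.17271831  0.05015681]
```

```bash
cat >> h.py <<'E'
from scipy.spatial.transform import Rotation as Ro
def rot(o): q=o["tool_rot"];return Ro.from_quat([q[1],q[2],q[3],q[0]])
PSI=np.deg2rad(12.1);CX=np.array([np.cos(PSI),np.sin(PSI),0]);CY=np.array([-np.sin(PSI),np.cos(PSI),0])
BAR=np.array([.5313,-.0078,.098])
def cw(x,y,z): # offset in case axes from bar, absolute z
    return np.r_[(BAR+CX*x+CY*y)[:2],z]
def goal(o,target,sx=1):
    R=rot(o);x=sx*CX;y=np.array([0,0,-1.]);T=Ro.from_matrix(np.c_[x,y,np.cross(x,y)])
    print("shift now-frame /0.8:",(R.inv().apply(target-o["eef_pos"])/.8).round(4)," in goal frame:",(T.inv().apply(target-o["eef_pos"])/.8).round(4)," turn/30:",(np.rad2deg((R.inv()*T).as_rotvec())/30).round(3))
def st(o): print(o["clock"],"pos",o["eef_pos"].round(4),"F",o["force"].round(1),"gap",round(float(o["finger_gap"]),4),"q",o["joints"].round(2))
E
python3 - <<'E'
from h import *;from workcell import *
o=get_obs();print(rot(o).as_matrix().round(3))
for s in(1,-1):goal(o,cw(0,0,.2),s)
f=np.load("pics/top0.npz");P=cloud(f).reshape(-1,3)
d=(P-BAR);u=np.c_[d@CX,d@CY,P[:,2]]
# height map slice along case x -0.034..0.02
for nm,lo,hi in(("x-30..-16",-.030,-.016),("x-15..-8",-.015,-.008)):
    k=(u[:,0]>lo)&(u[:,0]<hi)&(u[:,1]<-.03)&(u[:,1]>-.13)&(u[:,2]>.03)&(u[:,2]<.12);q=u[k];q=q[q[:,1].argsort()]
    print(nm,[(int(round(a*1000)),int(round(b*1000))) for a,b in q[:,1:]][::2])
for v in np.arange(-.12,.07,.02):
    k=(abs(u[:,1]-v)<.006)&(abs(u[:,0])<.07);q=u[k];e=q[(q[:,2]<.0625)&(q[:,2]>.045)];print(round(v,2),"rail x",(e[:,0].min()*1000).round(),(e[:,0].max()*1000).round())
E
```

```text
[[ 0.367 -0.     0.93 ]
 [-0.93   0.001  0.367]
 [-0.001 -1.     0.   ]]
shift now-frame /0.8: [-0.4343  0.039   0.6142]  in goal frame: [0.5347 0.0384 0.5292]  turn/30: [-2.000e-03 -2.686e+00 -2.000e-03]
shift now-frame /0.8: [-0.4343  0.039   0.6142]  in goal frame: [-0.5347  0.0384 -0.5292]  turn/30: [ 2.000e-03  3.314e+00 -2.000e-03]
x-30..-16 [(-130, 58), (-129, 59), (-128, 57), (-128, 58), (-126, 58), (-126, 54), (-126, 54), (-125, 56), (-124, 56), (-123, 56), (-123, 58), (-122, 57), (-121, 55), (-120, 56), (-120, 57), (-119, 58), (-119, 55), (-117, 57), (-117, 56), (-116, 55), (-115, 59), (-115, 54), (-114, 55), (-113, 56), (-112, 55), (-112, 53), (-111, 57), (-110, 58), (-110, 55), (-109, 58), (-108, 56), (-107, 58), (-106, 58), (-106, 58), (-105, 54), (-104, 55), (-104, 55), (-103, 56), (-102, 56), (-101, 59), (-101, 57), (-100, 55), (-97, 77), (-96, 76), (-95, 79), (-95, 77), (-94, 74), (-93, 78), (-92, 77), (-91, 78), (-91, 76), (-90, 77), (-90, 74), (-89, 77), (-88, 81), (-88, 78), (-87, 74), (-87, 76), (-86, 62), (-86, 69), (-86, 70), (-85, 65), (-85, 60), (-84, 62), (-8
[... 1122 characters left out ...]
55), (-95, 56), (-92, 57), (-90, 57), (-88, 54), (-87, 54), (-85, 60), (-83, 58), (-81, 57), (-81, 56), (-79, 56), (-77, 56), (-76, 57), (-74, 56), (-73, 55), (-72, 57), (-70, 54), (-68, 57), (-67, 56), (-65, 55), (-62, 69), (-62, 66), (-60, 69), (-58, 67), (-57, 67), (-55, 67), (-54, 68), (-53, 67), (-51, 69), (-50, 70), (-48, 68), (-47, 67), (-46, 65), (-44, 57), (-43, 56), (-41, 55), (-39, 58), (-38, 55), (-36, 55), (-35, 56), (-33, 59), (-33, 51), (-31, 56)]
-0.12 rail x -37.0 66.0
-0.1 rail x -37.0 64.0
-0.08 rail x -37.0 67.0
-0.06 rail x -37.0 69.0
-0.04 rail x -37.0 63.0
-0.02 rail x -37.0 47.0
0.0 rail x -37.0 70.0
0.02 rail x -37.0 54.0
0.04 rail x -37.0 53.0
0.06 rail x -37.0 53.0
```

```bash
python3 -m crank '0 0 0 0 -0.336 0 1; 0 0 0 0 -0.336 0 1; 0 0 0 0 -0.336 0 1; 0 0 0 0 -0.336 0 1; 0 0 0 0 -0.336 0 1; 0 0 0 0 -0.336 0 1; 0 0 0 0 -0.336 0 1; 0 0 0 0 -0.334 0 1'
python3 - <<'E'
from h import *;from workcell import *
o=get_obs();st(o);print(rot(o).as_matrix().round(3));goal(o,cw(0,0,.2))
E
```

```text
clock: 1.1
eef_pos: [0.2018, -0.5114, 0.2309]
tool_rot: [0.703, -0.703, -0.077, 0.077]
force: [1.2, 0.4, 0.1]
finger_gap: 0.0851
1.1 pos [ 0.2018 -0.5114  0.2309] F [1.2 0.4 0.1] gap 0.0851 q [-1.35  0.26  0.02  1.33 -0.    0.01]
[[ 0.977 -0.    -0.215]
 [ 0.215  0.001  0.977]
 [-0.    -1.     0.001]]
shift now-frame /0.8: [0.5378 0.0391 0.526 ]  in goal frame: [0.5347 0.0386 0.5292]  turn/30: [-0.002  0.011 -0.   ]
```

```bash
python3 -m crank '0.038 0 0.037 0 0 0 1; 0.038 0 0.037 0 0 0 1; 0.038 0 0.037 0 0 0 1; 0.038 0 0.037 0 0 0 1; 0.038 0 0.037 0 0 0 1; 0.038 0 0.037 0 0 0 1; 0.038 0 0.037 0 0 0 1; 0.038 0 0.037 0 0 0 1'
python3 -m crank '0.038 0 0.038 0 0 0 1; 0.038 0 0.038 0 0 0 1; 0.038 0 0.038 0 0 0 1; 0.038 0 0.038 0 0 0 1; 0.038 0.019 0.038 0 0 0 1; 0.038 0.019 0.038 0 0 0 1; 0 0 0 0 0.011 0 1; 0 0 0 0 0 0 1'
python3 - <<'E'
from h import *;from workcell import *
o=get_obs();st(o);goal(o,cw(0,0,.2));goal(o,cw(0,0,.079))
f=grab_frame("wrist");cv2.imwrite("pics/w1.png",f["pixels"][:,:,::-1])
R=rot(o).as_matrix();print(f["hand_eye"].round(3))
z=f["z_map"];K=f["camera_matrix"];v,u=np.mgrid[:384,:512]
C=np.stack([(u-K[0,2])/K[0,0]*z,(v-K[1,2])/K[1,1]*z,z],-1);T=C@f["hand_eye"][:3,:3].T+f["hand_eye"][:3,3];W=T@R.T+o["eef_pos"]
np.savez("pics/w1.npz",W=W,T=T,px=f["pixels"])
k=(z>0)&(W[...,2]>.09)&(W[...,2]<.115)&(np.hypot(W[...,0]-.53,W[...,1]+.01)<.07);q=W[k]
print(k.sum(),q.mean(0),cv2.minAreaRect((q[:,:2]*1000).astype(np.float32)))
k=(z>0)&(W[...,2]>.068)&(W[...,2]<.085)&(np.hypot(W[...,0]-.528,W[...,1]+.102)<.02);q=W[k]
if len(q):print(k.sum(),q.mean(0),cv2.minAreaRect((q[:,:2]*1000).astype(np.float32)))
E
```

```text
clock: 2.1
eef_pos: [0.3905, -0.2277, 0.2311]
tool_rot: [0.703, -0.703, -0.074, 0.075]
force: [0.1, 0.2, -0.2]
finger_gap: 0.0857
clock: 3.1
eef_pos: [0.5298, -0.0125, 0.2007]
tool_rot: [-0.703, 0.703, 0.072, -0.073]
force: [-0.1, -0.3, 0.5]
finger_gap: 0.0855
3.1 pos [ 0.5298 -0.0125  0.2007] F [-0.1 -0.3  0.5] gap 0.0855 q [-0.18  0.24 -0.09  1.25 -0.    1.18]
shift now-frame /0.8: [0.0031 0.0009 0.0054]  in goal frame: [0.0031 0.0009 0.0053]  turn/30: [-0.    -0.009 -0.002]
shift now-frame /0.8: [0.0032 0.1521 0.0054]  in goal frame: [0.0031 0.1521 0.0053]  turn/30: [-0.    -0.009 -0.002]
[[ 1.    -0.    -0.     0.001]
 [ 0.    -0.297  0.955 -0.143]
 [-0.    -0.955 -0.297  0.077]
 [ 0.     0.     0.     1.   ]]
1493 [5.29612497e-01 7.96504942e-05 1.01877067e-01] ((530.112060546875, -3.1209754943847656), (9.378990173339844, 98.37957763671875), 12.205405235290527)
257 [ 0.52767104 -0.09628261  0.07535515] ((533.4407348632812, -97.60380554199219), (13.089882850646973, 28.926477432250977), 89.14517974853516)
```

View pics/w1.png

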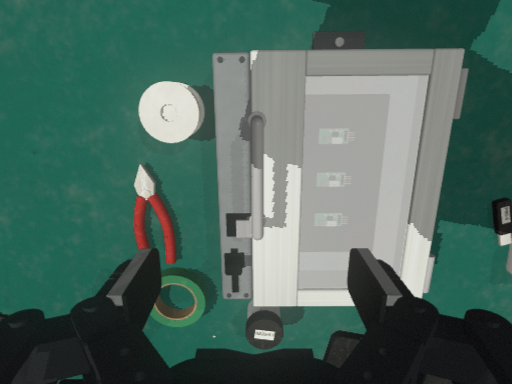

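Wrist view: fingers straddle the bar (col ~257, rows 118–235) with the knob at (234,262); x agrees between cameras, so I descend and grip.

```bash
python3 -m crank '0.003 0.05 0.006 0 0 0 1; 0 0.05 0 0 0 0 1; 0 0.05 0 0 0 0 1; 0 0.002 0 0 0 0 1; 0 0 0 0 0 0 1'
python3 -m crank '0 0 0 0 0 0 -1; 0 0 0 0 0 0 -1; 0 0 0 0 0 0 -1; 0 0 0 0 0 0 -1; 0 0 0 0 0 0 -1; 0 0 0 0 0 0 -1; 0 0 0 0 0 0 -1; 0 0 0 0 0 0 -1'
```

```text
clock: 3.78
eef_pos: [0.532, -0.008, 0.0808]
tool_rot: [-0.703, 0.704, 0.073, -0.072]
force: [0.4, -0.9, 0.1]
finger_gap: 0.0854
clock: 4.78
eef_pos: [0.5311, -0.0073, 0.0796]
tool_rot: [-0.703, 0.703, 0.072, -0.073]
force: [-4.0, -1.1, 5.6]
finger_gap: 0.0078
```

Gripped (gap 7.8 mm). Tug gently upward.

```bash
python3 -m crank '0 -0.002 0 0 0 0 -1; 0 -0.002 0 0 0 0 -1; 0 -0.002 0 0 0 0 -1; 0 0 0 0 0 0 -1'; python3 -m crank '0 -0.002 0 0 0 0 -1; 0 -0.001 0 0 0 0 -1; 0 0 0 0 0 0 -1'
```

```text
clock: 5.28
eef_pos: [0.5317, -0.0071, 0.0833]
tool_rot: [0.704, -0.703, -0.073, 0.073]
force: [5.2, -0.3, -11.8]
finger_gap: 0.0074
clock: 5.65
eef_pos: [0.5316, -0.0071, 0.0837]
tool_rot: [0.704, -0.703, -0.072, 0.073]
force: [13.5, -0.6, -32.0]
finger_gap: 0.0076
```

The bar rose 4 mm and stopped with the force climbing to 32 N downward: the catch holds. Let the cover down and release.

```bash
python3 -m crank '0 0.003 0 0 0 0 -1; 0 0.003 0 0 0 0 -1; 0 0.003 0 0 0 0 -1; 0 0 0 0 0 0 -1'; python3 -m crank '0 0 0 0 0 0 1; 0 0 0 0 0 0 1; 0 0 0 0 0 0 1; 0 0 0 0 0 0 1; 0 0 0 0 0 0 1'
python3 - <<'E'
from h import *;from workcell import *
o=get_obs();st(o);f=grab_frame("top");P=cloud(f).reshape(-1,3)
for off in(0,.002,.004):
  goal(o,cw(-.024,-.067+off,.12))
E
```

```text
clock: 6.15
eef_pos: [0.531, -0.0073, 0.0796]
tool_rot: [-0.703, 0.703, 0.072, -0.073]
force: [-2.1, 0.1, 0.3]
finger_gap: 0.0079
clock: 6.78
eef_pos: [0.5314, -0.0073, 0.0793]
tool_rot: [0.703, -0.703, -0.073, 0.073]
force: [0.2, -0.4, -0.6]
finger_gap: 0.0854
6.775 pos [ 0.5314 -0.0073  0.0793] F [ 0.2 -0.4 -0.6] gap 0.0854 q [-0.17  0.32 -0.3   0.95  0.    1.19]
shift now-frame /0.8: [-0.0298 -0.0509 -0.0845]  in goal frame: [-0.0303 -0.0509 -0.0843]  turn/30: [-0.    -0.011  0.   ]
shift now-frame /0.8: [-0.0298 -0.0509 -0.082 ]  in goal frame: [-0.0303 -0.0509 -0.0818]  turn/30: [-0.    -0.011  0.   ]
shift now-frame /0.8: [-0.0299 -0.0509 -0.0795]  in goal frame: [-0.0303 -0.0509 -0.0793]  turn/30: [-0.    -0.011  0.   ]
```

```bash
python3 -m crank '0 -0.04 0 0 0 0 1; 0 -0.04 0 0 -0.011 0 -1; -0.015 0 -0.04 0 0 0 -1; -0.015 0 -0.04 0 0 0 -1; 0 0 0 0 0 0 -1; 0 0 0 0 0 0 -1; 0 0 0 0 0 0 -1; 0 0 0 0 0 0 -1'
python3 - <<'E'
from h import *;from workcell import *
o=get_obs();st(o);goal(o,cw(-.024,-.065,.0715))
f=grab_frame("wrist");cv2.imwrite("pics/w2.png",f["pixels"][:,:,::-1])
R=rot(o).as_matrix()
z=f["z_map"];K=f["camera_matrix"];v,u=np.mgrid[:384,:512]
C=np.stack([(u-K[0,2])/K[0,0]*z,(v-K[1,2])/K[1,1]*z,z],-1);T=C@f["hand_eye"][:3,:3].T+f["hand_eye"][:3,3];W=T@R.T+o["eef_pos"]
d=(W-BAR);X=d@CX;Y=d@CY
k=(z>0)&(W[...,2]>.069)&(W[...,2]<.085)&(abs(X+.023)<.014)&(abs(Y+.09)<.02)
if k.sum():
 print(k.sum(),np.percentile(X[k],[3,50,97]),np.percentile(Y[k],[3,50,97]),np.percentile(W[k][:,2],[3,50,97]))
 # finger extents in tool coords
k=(z>0)&(abs(T[...,1]+.015)<.014)&(abs(T[...,0])<.04)&(abs(T[...,2])<.03)
if k.sum(): print("finger",T[k].min(0),T[k].max(0))
E
```

```text
clock: 7.82
eef_pos: [0.5214, -0.0742, 0.1432]
tool_rot: [0.703, -0.703, -0.075, 0.075]
force: [-0.4, -0.4, -0.3]
finger_gap: 0.0002
7.825 pos [ 0.5214 -0.0742  0.1432] F [-0.4 -0.4 -0.3] gap 0.0002 q [-0.3   0.26 -0.2   1.11  0.    1.06]
shift now-frame /0.8: [-0.0005  0.0897 -0.0027]  in goal frame: [-0.0005  0.0897 -0.0027]  turn/30: [-0.     0.002 -0.   ]
124 [-0.02994829 -0.02280472 -0.01531917] [-0.08342726 -0.08233329 -0.08173696] [0.06922931 0.07429753 0.07697194]
finger [-0.01308686 -0.02898912  0.00726856] [ 0.01422644 -0.00179597  0.01310105]
```

View pics/w2.png

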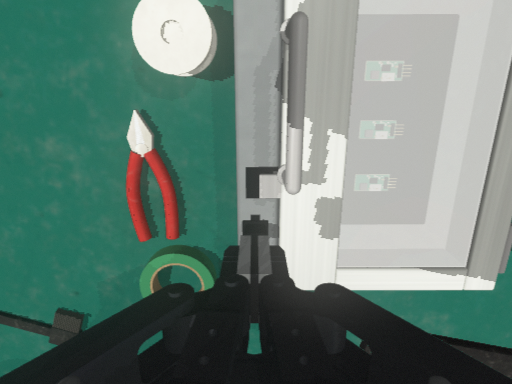

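View: closed fingertips at (255,265) just left of the knob, whose left part shows at (254,222). Descending, tip just over hook-tab height.

```bash
python3 -m crank '0 0.04 -0.002 0 0 0 -1; 0 0.04 0 0 0 0 -1; 0 0.01 0 0 0 0 -1; 0 0 0 0 0 0 -1'; python3 -m crank '0 0 -0.005 0 0 0 -1; 0 0 -0.004 0 0 0 -1; 0 0 -0.003 0 0 0 -1; 0 0 0 0 0 0 -1'
```

```text
clock: 8.38
eef_pos: [0.5218, -0.0763, 0.0715]
tool_rot: [0.703, -0.703, -0.075, 0.075]
force: [-0.1, 0.3, 0.3]
finger_gap: 0.0002
clock: 8.88
eef_pos: [0.5238, -0.0861, 0.0715]
tool_rot: [-0.703, 0.703, 0.075, -0.074]
force: [0.3, 0.1, -0.1]
finger_gap: -0.0003
```

```bash
python3 -m crank '0 0 -0.003 0 0 0 -1; 0 0 -0.003 0 0 0 -1; 0 0 -0.003 0 0 0 -1'; python3 -m crank '0 0 -0.003 0 0 0 -1; 0 0 -0.003 0 0 0 -1; 0 0 -0.003 0 0 0 -1';python3 -m crank '0 0 -0.003 0 0 0 -1; 0 0 -0.003 0 0 0 -1'
```

```text
clock: 9.25
eef_pos: [0.5252, -0.0928, 0.0713]
tool_rot: [0.703, -0.703, -0.075, 0.075]
force: [-0.7, 2.9, 2.0]
finger_gap: -0.0002
clock: 9.62
eef_pos: [0.5267, -0.1, 0.0713]
tool_rot: [0.703, -0.703, -0.075, 0.075]
force: [-1.5, 2.1, 1.6]
finger_gap: 0.0
clock: 9.88
eef_pos: [0.5275, -0.1037, 0.0712]
tool_rot: [0.704, -0.702, -0.075, 0.075]
force: [-1.8, 14.0, 5.5]
finger_gap: -0.0001
```

```bash
python3 -m crank '0 0 -0.001 0 0 0 -1; 0 0 -0.001 0 0 0 -1; 0 0 0 0 0 0 -1'
python3 - <<'E'
from h import *;from workcell import *
o=get_obs();st(o)
for n in("top","scene"):
 f=grab_frame(n);im=f["pixels"]
 b=(250,330,170,230) if n=="top" else (250,330,140,220)
 cv2.imwrite(f"pics/{n}3.png",cv2.resize(im[b[2]:b[3],b[0]:b[1],::-1],None,fx=7,fy=7,interpolation=cv2.INTER_CUBIC))
E
```

```text
clock: 10.25
eef_pos: [0.5275, -0.1037, 0.0712]
tool_rot: [0.705, -0.701, -0.075, 0.075]
force: [-1.4, 14.4, 6.4]
finger_gap: -0.0001
10.25 pos [ 0.5275 -0.1037  0.0712] F [-1.4 14.4  6.4] gap -0.0001 q [-0.35  0.34 -0.3   0.94  0.    1.01]
```

View pics/scene3.png

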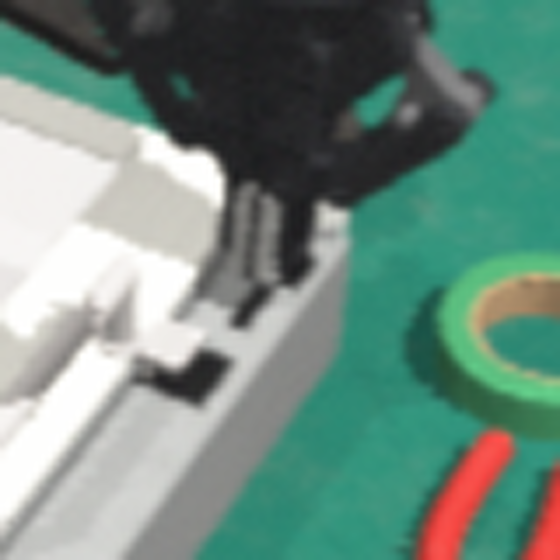

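Force rose and motion stopped with the finger face ≈20 mm beyond the knob's home face: the stop. Back off, lift, check.

```bash
python3 -m crank '0 0 0.006 0 0 0 -1; 0 -0.03 0.005 0 0 0 -1; 0 -0.07 0 0 0 0 1; 0 0 0.06 0 0 0 1; 0 0 0.05 0 0 0 1; 0 0 0 0 0 0 1; 0 0 0 0 0 0 1'
python3 - <<'E'
from h import *;from workcell import *
o=get_obs();st(o);print(rot(o).as_matrix().round(3));goal(o,cw(0,.002,.079));goal(o,cw(0,.002,.130))
f=grab_frame("top");np.savez("pics/top4.npz",**f)
cv2.imwrite("pics/top4.png",cv2.resize(f["pixels"][150:270,200:350,::-1],None,fx=5,fy=5))
f=grab_frame("wrist");cv2.imwrite("pics/w4.png",f["pixels"][:,:,::-1])
R=rot(o).as_matrix()
z=f["z_map"];K=f["camera_matrix"];v,u=np.mgrid[:384,:512]
C=np.stack([(u-K[0,2])/K[0,0]*z,(v-K[1,2])/K[1,1]*z,z],-1);T=C@f["hand_eye"][:3,:3].T+f["hand_eye"][:3,3];W=T@R.T+o["eef_pos"]
d=(W-BAR);X=d@CX;Y=d@CY
k=(z>0)&(W[...,2]>.069)&(W[...,2]<.085)&(abs(X+.023)<.014)&(abs(Y+.1)<.03)
if k.sum():print(k.sum(),np.percentile(X[k],[3,50,97]),np.percentile(Y[k],[3,50,97]))
E
```

```text
clock: 11.22
eef_pos: [0.5081, -0.0119, 0.1513]
tool_rot: [-0.703, 0.703, 0.075, -0.075]
force: [0.2, 0.4, -0.7]
finger_gap: 0.0852
11.225 pos [ 0.5081 -0.0119  0.1513] F [ 0.2  0.4 -0.7] gap 0.0852 q [-0.19  0.23 -0.23  1.11 -0.    1.17]
[[ 0.978  0.    -0.21 ]
 [ 0.21  -0.001  0.978]
 [ 0.    -1.    -0.001]]
shift now-frame /0.8: [0.0294 0.0904 0.0015]  in goal frame: [0.0295 0.0904 0.0015]  turn/30: [0.002 0.001 0.001]
shift now-frame /0.8: [0.0294 0.0267 0.0015]  in goal frame: [0.0295 0.0266 0.0015]  turn/30: [0.002 0.001 0.001]
336 [-0.03013366 -0.02237141 -0.01459663] [-0.11125543 -0.10388698 -0.10125159]
```

View pics/top4.png

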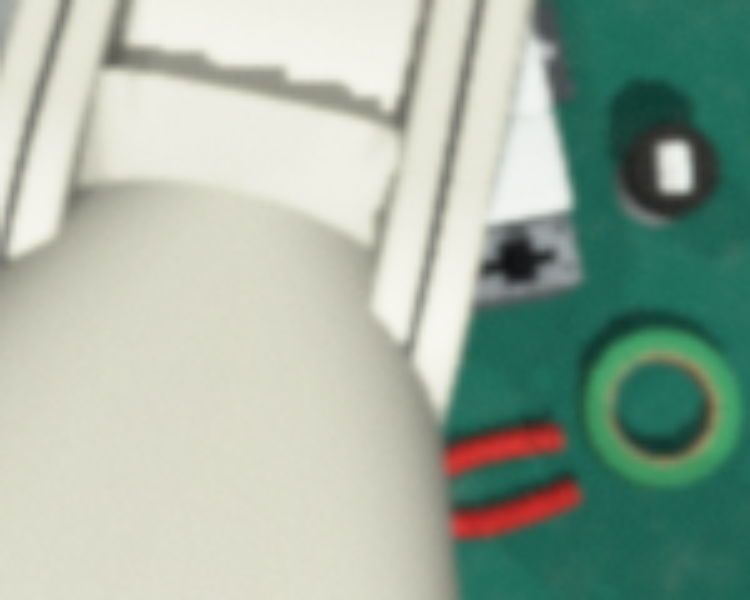

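View pics/w4.png

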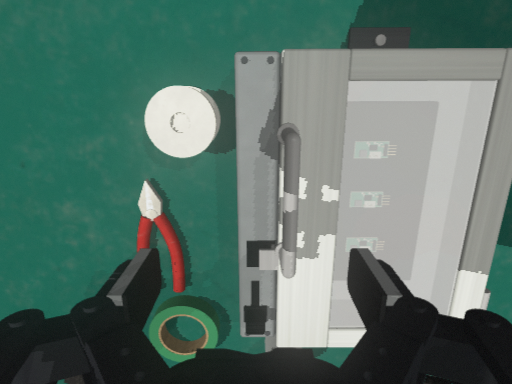

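Wrist view: bar centred (col 290), knob now at the far end of its slot (256,320). Measuring the knob's travel in the top camera's depth.

```bash
python3 - <<'E'
from h import *
for n in("top0","top4"):
    f=np.load(f"pics/{n}.npz");P=cloud(f);d=P-BAR;X=d@CX;Y=d@CY
    k=(P[...,2]>.068)&(P[...,2]<.085)&(abs(X+.023)<.014)&(abs(Y+.1)<.03);k[:,:285]=0
    print(n,k.sum(),Y[k].mean(),np.percentile(Y[k],[5,95]))
E
```

```text
top0 43 -0.09097625822526388 [-0.09656458 -0.08563602]
top4 41 -0.11097299650890745 [-0.11652325 -0.10573826]
```

Knob travel 20.0 mm: at its stop. Re-grip the bar.

```bash
python3 -m crank '0.0293 0 0.0015 0 0 0 1; 0 0.045 0 0 0 0 1; 0 0.045 0 0 0 0 1; 0 0 0 0 0 0 1'
python3 -m crank '0 0 0 0 0 0 -1; 0 0 0 0 0 0 -1; 0 0 0 0 0 0 -1; 0 0 0 0 0 0 -1; 0 0 0 0 0 0 -1; 0 0 0 0 0 0 -1; 0 0 0 0 0 0 -1; 0 0 0 0 0 0 -1'
python3 -m crank '0 -0.004 0 0 0 0 -1; 0 -0.004 0 0 0 0 -1; 0 -0.004 0 0 0 0 -1; 0 0 0 0 0 0 -1'
```

```text
clock: 11.82
eef_pos: [0.529, -0.0061, 0.0771]
tool_rot: [0.704, -0.703, -0.072, 0.076]
force: [-0.6, 0.5, 0.4]
finger_gap: 0.0856
clock: 12.82
eef_pos: [0.5306, -0.0054, 0.0798]
tool_rot: [-0.703, 0.703, 0.075, -0.074]
force: [-2.0, 0.1, 6.2]
finger_gap: 0.0076
clock: 13.32
eef_pos: [0.5326, -0.005, 0.0893]
tool_rot: [0.703, -0.703, -0.076, 0.073]
force: [11.2, 2.8, -6.6]
finger_gap: 0.0081
```

It lifts freely now (9.5 mm, ~7 N). Following the arc.

```bash
python3 -m crank '0.0055 -0.0094 0 0 0 0 -1; 0.0025 -0.0069 0 0 0 0 -1; 0.0025 -0.0069 0 0 0 0 -1; 0.0037 -0.0084 0 0 0 0 -1; 0.0038 -0.0084 0 0 0 0 -1; 0 0 0 0 0 0 -1'
python3 - <<'E'
from h import *;from workcell import *
o=get_obs();st(o);d=o["eef_pos"]-np.array([.5306,-.0054,.0798]);print(d@CX,d@CY,d[2])
E
```

```text
clock: 14.08
eef_pos: [0.5442, -0.0024, 0.1216]
tool_rot: [-0.703, 0.703, 0.074, -0.075]
force: [-5.7, -2.9, -0.6]
finger_gap: 0.0081
14.075 pos [ 0.5442 -0.0024  0.1216] F [-5.7 -2.9 -0.6] gap 0.0081 q [-0.16  0.3  -0.2   1.07 -0.    1.2 ]
0.013974477090916036 6.83087178248225e-05 0.04178343943434466
```

```bash
python3 -m crank '0.0044 -0.0081 0 0 0 0 -1; 0.0045 -0.008 0 0 0 0 -1; 0.0052 -0.0077 0 0 0 0 -1; 0.0052 -0.0076 0 0 0 0 -1; 0.0058 -0.0072 0 0 0 0 -1; 0.0058 -0.0071 0 0 0 0 -1; 0 0 0 0 0 0 -1'
python3 - <<'E'
from h import *;from workcell import *
o=get_obs();st(o);d=o["eef_pos"]-np.array([.5306,-.0054,.0798]);print(d@CX,d@CY,d[2])
f=grab_frame("scene");cv2.imwrite("pics/scene5.png",cv2.resize(f["pixels"][100:280,140:360,::-1],None,fx=3.5,fy=3.5))
E
```

```text
clock: 14.95
eef_pos: [0.5675, 0.0026, 0.1583]
tool_rot: [-0.703, 0.703, 0.074, -0.075]
force: [-10.5, -3.2, 4.8]
finger_gap: 0.0078
14.95 pos [0.5675 0.0026 0.1583] F [-10.5  -3.2   4.8] gap 0.0078 q [-0.14  0.32 -0.08  1.17 -0.    1.22]
0.037767024303132446 0.0001034334645060058 0.07852237164773283
```

View pics/scene5.png

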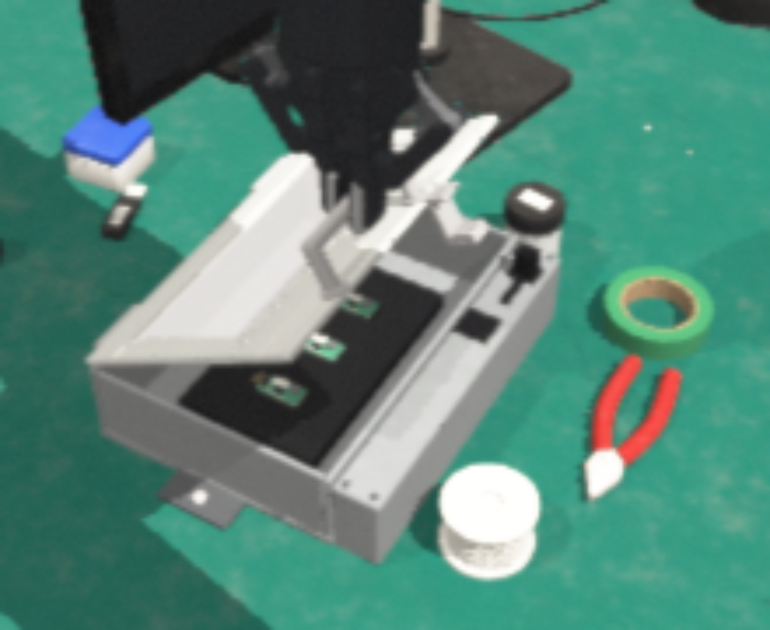

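The cover is open ~30°, held between the fingers; bystanders undisturbed. Continue to 45°.

```bash
python3 -m crank '0.0058 -0.0066 0 0 0 0 -1; 0.006 -0.0065 0 0 0 0 -1; 0.0067 -0.006 0 0 0 0 -1; 0.0069 -0.006 0 0 0 0 -1; 0.0074 -0.0054 0 0 0 0 -1; 0.0074 -0.0054 0 0 0 0 -1; 0 0 0 0 0 0 -1; 0 0 0 0 0 0 -1'
python3 - <<'E'
from h import *;from workcell import *
o=get_obs();st(o);d=o["eef_pos"]-np.array([.5306,-.0054,.0798]);x,z=d@CX,d[2];print(x,d@CY,z,"angle",np.degrees(np.arctan2(.034+z,.165-x)-np.arctan2(34,165)),"r",np.hypot(.034+z,.165-x))
f=grab_frame("scene");cv2.imwrite("pics/scene6.png",cv2.resize(f["pixels"][100:280,140:360,::-1],None,fx=3.5,fy=3.5));np.savez("pics/scene6.npz",**f)
f=grab_frame("top");cv2.imwrite("pics/top6.png",f["pixels"][:,:,::-1])
E
```

```text
clock: 16.0
eef_pos: [0.599, 0.0095, 0.1881]
tool_rot: [-0.703, 0.703, 0.074, -0.075]
force: [-12.5, -1.9, 13.2]
finger_gap: 0.0078
16.0 pos [0.599  0.0095 0.1881] F [-12.5  -1.9  13.2] gap 0.0078 q [-0.12  0.36  0.05  1.27 -0.    1.24]
0.06997628970563739 0.0002067305751116688 0.10833700193108957 angle 44.629626510678925 r 0.17114125054129395
```

View pics/scene6.png

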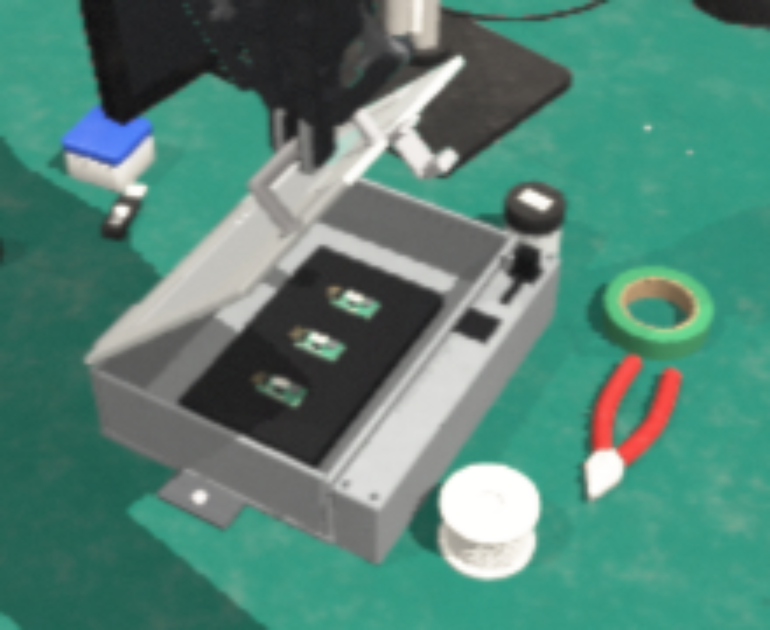

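~44.6°. Relieve the small radial pre-load and settle.

```bash
python3 -m crank '-0.0008 -0.0012 0 0 0 0 -1; 0 0 0 0 0 0 -1; 0 0 0 0 0 0 -1; 0 0 0 0 0 0 -1; 0 0 0 0 0 0 -1'
python3 - <<'E'
from h import *;from workcell import *
o=get_obs();st(o);f=grab_frame("scene");P=cloud(f);d=P-BAR;X=d@CX;Y=d@CY
# cover plane: points right part of cover
k=(f["z_map"]>0)&(P[...,2]>.09)&(P[...,2]<.18)&(X>.05)&(X<.16)&(Y>.06)&(Y<.12)
print(k.sum());q=np.c_[X[k],P[k][:,2]]
if len(q)>20:
  vx,vy,_,_=cv2.fitLine(q.astype(np.float32),cv2.DIST_HUBER,0,.01,.01).ravel();print("cover slope deg",np.degrees(np.arctan(vy/vx)))
f=np.load("pics/top0.npz")
im=cv2.imread("pics/top6.png");print(im.shape)
E
```

```text
clock: 16.73
eef_pos: [0.5989, 0.0095, 0.1882]
tool_rot: [-0.703, 0.703, 0.075, -0.075]
force: [-7.6, -1.6, 5.2]
finger_gap: 0.0076
16.725 pos [0.5989 0.0095 0.1882] F [-7.6 -1.6  5.2] gap 0.0076 q [-0.12  0.36  0.05  1.27 -0.    1.24]
295
cover slope deg -44.941338
(384, 512, 3)
```

View pics/top6.png

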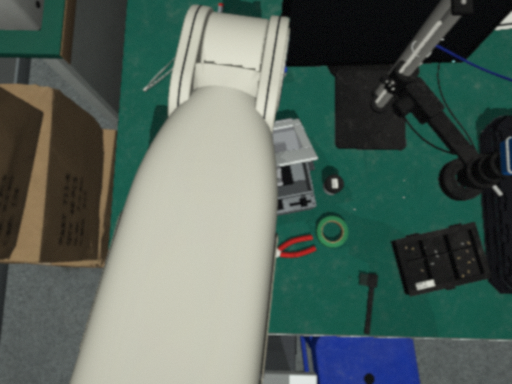

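The top view shows the tape (331,230), jar (333,184) and cutters (295,246) where they were. The fitted cover slope is 44.9° and the pose is steady, so I'm handing in.

```bash
python3 -c "
from workcell import *
print(hand_in())"
```

```text
the job is handed in; nothing more can be done
None
```

The cover is open at about 45° and the gripper is still holding the bar. I handed the job in at about 17 s on the robot's clock.

- **Tug test:** I gripped the bar before touching the knob and pulled up. The cover rose about 4 mm and stopped at 32 N, so the catch was holding. I let it down and released the bar.
- **Catch:** I slid the knob with shut fingers until it stopped, at about 14 N. The top camera measured 20.0 mm of travel.
- **Opening:** The cover then lifted freely, and I followed the arc up.

**Last checks:**
- The fitted slope of the cover was 44.9°, and the angle worked out from the arm's pose was 44.6°.
- The finger opening was 7.6 mm on the 10 mm bar. It read about the same on each grip of the bar, and the bar followed the hand all the way.
- The remaining wrist force was about 9 N and steady.
- By eye, the tape, jar and cutters stand where they were in the last top view. The arm hid the spool there, but the scene view at 45° shows it still standing in place.

**Disagreements:**
- The top and wrist cameras differed by about 4 mm along the bar. This did not affect the grasp, and I confirmed the knob by touch.
- The bar's distance from the hinge read 171 mm instead of 168.5 mm.

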